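# Wind the bench timer and start it

### The job

Wind the blue bench timer: turn its stiff black knob clockwise until the white pointer lines up with the red mark, pressing the timer down firmly (about 15 N, never more than 20 N) all the while, because it stands loose and would otherwise spin on its smooth sheet. Then press its green start button all the way down and let go. The timer must stay standing where it is, neither spun nor slid, the button must not be pressed before the knob is set, and the brush, dish and hammer are to be left alone.

Things in the scene. Friction and masses are not known exactly. Their poses are not given: they have to be found in the camera images.
- timer: Loose blue timer, 0.37 to 0.55 kg, case 150 (x) x 100 (y) mm, flat top 56 mm above the sheet, four small feet at x +-55, y +-35 mm. Origin: centre of its underside. x runs from button end to knob end, z up. Knob axis at x +20, button at x -52 (y 0). Own weight does not hold it against the knob: 4 to 11 N more, depending on friction, must be pressed on the knob; 15 N is safe.
- timer_front (a point): Middle of the case's end face at the button end, 31 mm above the sheet: x -75, y 0 mm in the timer's frame. Shows whether the timer has spun.
- knob_grip (a point): On the knob's axis, 81.5 mm above the sheet. Black knob: round skirt (52 mm diameter, upper face 16 mm below this point) with an upright bar 50 long, 14 thick, 30 mm high (top 14 mm above this point). The frame turns with the knob: bar along x, white pointer end at -x; pinch it across y. Fingertips may push on the skirt, or push through the pinch.
- pointer (a point): Top of the bar at its white pointer end, 25 mm from the knob's axis, 95.5 mm above the sheet.
- red_mark (a point): Red mark on the white dial round the knob, 36 mm from the knob's axis, 58 mm above the sheet, fixed on the timer.
- knob (a joint): Knob angle in rad, grows clockwise seen from above. 0: pointer towards the button (timer's -x); 1.57: pointer towards the timer's +y; 2.0: pointer at the red mark. Range 0 to 2.6, starts between 0.5 and 1.05. Stiff, about 0.36 N m of friction in either direction; it stays where it is left.
- button_top (a point): Centre of the top face of the green start button, 24 mm diameter, 69 mm above the sheet when up. It is pressed straight down.
- button (a joint): Button travel in m, 0 up to 0.005 fully down; springs back when let go. Starts to move at about 1.5 N, fully down at 4.5 N; counts as pressed past 0.004.
- sheet: Smooth grey laminate sheet fixed on the bench, 600 (x) x 960 (y) x 3 mm, on which everything here stands; its top is at height 3 mm, origin: centre of its underside. The load of the timer on it (weight plus push) must stay below 30 N.
- brush: Bystander: wooden bench brush with bristles down, 170 x 50 x 42 mm high, origin at the centre of its underside, long side along its x.
- dish: Bystander: round dark steel dish, 80 mm diameter, 18 mm high, origin at the centre of its underside.
- hammer: Bystander: hammer lying flat, 240 mm long along its x (head at +x), about 26 mm high, origin at the middle of its length on the sheet.
Things that resemble listed ones, but are neither listed nor needed, are in the scene too. Of the things shaped like the timer, the blue one is meant.

How it is judged (in metres and radians):
On the way, in this order (a step that is already met when the one before it is completed fails the run):
1. the knob's pointer is at the red mark (joint 2.0 within 0.12 rad) (value of joint knob between 1.88 and 2.12 rad), for 0.2 s.
2. the start button is pressed all the way down (past 4 mm) with the knob set (all of step 1 and value of joint button above 0.004 m), for 0.05 s.
At the end, for the whole second after the job is handed in: The knob's pointer is within 0.12 rad of the red mark, the start button has been pressed and is up again, the timer stands flat and at rest within 25 mm of where it started and with its button end moved by less than 25 mm (not spun), and brush, dish and hammer are within 20 mm of where they were (all of step 1 and value of joint button below 0.001 m and distance of each of timer, timer_front from where it was at the start of the episode below 0.025 m and angle between timer's own z axis and vertical below 0.05 rad and linear speed of timer below 0.01 m/s and distance of each of brush, dish, hammer from where it was at the start of the episode below 0.02 m); the robot touches nothing.
It fails at once if the timer spins or slides: its origin or its button end moves more than 25 mm (distance of any of timer, timer_front from where it was at the start of the episode above 0.025 m).
It fails at once if the timer is pressed on the sheet with more than 30 N in all (contact force between timer and sheet above 30 N).
It fails at once if the start button is pressed before the knob is set (value of joint button above 0.004 m and (value of joint knob below 1.88 rad or value of joint knob above 2.12 rad)).
It fails at once if the brush, dish or hammer is pushed more than 20 mm (distance of any of brush, dish, hammer from where it was at the start of the episode above 0.02 m).
It also fails if it takes over 69 s, if anything falls off the work surface, if the arm or the gripper's body presses on something with over 40 N, if the wrist force passes 120 N, or if a joint passes its speed limit or range.

### The arm

A 7-joint arm with a two-finger parallel gripper is mounted at the origin on the work surface. World frame = base frame: x ahead of the robot, y to its left, z up, the work surface at z = 0. Lengths are in mm, angles in rad, forces in N, time in s.
With the tool pointing down it reaches from about 425 to 825 mm from the base axis. Payload 3.6 kg.
Tool frame: the origin (TCP) lies at the very end of the fingers, on their centre line; the grasp point (between the pads) lies robot.tcp_to_grasp behind it (robot.tcp_to_grasp is the distance from the TCP to the grasp point, in mm); z points along the fingers, y is the direction in which the jaws open and shut (so a half turn about z gives the same grasp; the last joint's range is limited). The gripper opens to 93 mm and grips with 3 to 60 N. Pads are 15 mm wide; open, the fingers measure 128 mm over their backs; the gripper's body (75 mm by 188 mm) begins 65 mm behind the grasp point.
Start: joints at [-1.159, 0.615, -0.013, 1.423, 0.008, 1.103, -0.04], TCP at [276.118, 588.405, 218.64] pointing down, gripper open.
Joint ranges: [-3.12, 3.12], [-0.3, 2.06], [-1.34, 1.32], [0.26, 2.42], [-1.36, 4.5], [0.01, 1.98], [-2.84, 2.84]. Speed limits (rad/s): [2.79, 2.79, 3.14, 3.14, 3.14, 3.14, 3.14].

### API

Orientations are given as [roll, pitch, yaw] about the fixed x, y, z axes, in that order (R = Rz(yaw) Ry(pitch) Rx(roll)).
In Python, from rig import robot gives the robot as it stands. The module is installed in compiled form; this text tells all that it offers.
- The arm moves only by the tool arm_command, never from a script. Its argument "deltas" is a list of rows, each a list of 5 numbers: the shift along the tool's x, y, z in mm, then the turn about the tool's z in degrees, then the finger opening in mm, from 0 to 93. A call has exactly 8 rows; each row is the pose to reach, as a shift and turn from the pose commanded when the call began, along the tool's axes at that moment; what a row does not reach only later rows make up. A row lasts 1/12 s, in which the tool goes at most 41.7 mm and 7.16 degrees, less where a joint would pass 70% of its speed; a pose out of reach is approached as far as the arm can. A call with a gripper value outside its range is refused whole. The fingers move at their own pace and stop on an object; "grip_force" is the grip in N (left out, the last holds). Time passes only in rows, so rows that repeat a pose let the fingers close, or fill a call up. It gives the time, the measured TCP pose, the force and the opening at its end, in the units of the state.
- robot.observe(): the state, without advancing time (a new reading comes with each control period).
- robot.read_camera(name): name is "scene" or "top" or "wrist"; returns a dict with "img" (400x640x3 uint8, blue, green, red), "vfov" (degrees; the focal length in pixels is half the picture's height over the tangent of half this angle, whatever the lens; pixels are square), "cx", "cy" (the principal point, pixels), "origin" and "attitude" of the camera in the world. Camera axes: x right, y up, looking along -z (the intrinsics and any distortion apply to the point x, -y, -z); pixel columns grow to the right and rows downward; lengths in mm; the calibration is good to about 2 mm. A picture is of the moment at which its call begins. There is no depth.
- robot.sign_off(): hands the job in, once; it reports no verdict.
The state is a dict: "clock": time; "joint_positions": joint angles; "qvel": joint speeds; "tau": joint torques, N m; "eef_pos": TCP position; "ee_rot": TCP orientation; "force": force on the tool from outside, world axes, zero at the start; "torque": the same for the moment, N m; "opening": opening from 0.0 (shut) to 1.0 (fully open).
Only numpy, scipy, OpenCV 4.12 (cv2) and the standard library are available. Lean on these libraries where they do the work, as an engineer would, in place of code of your own. Each camera call takes 0.05 s, during which the arm holds its last target. There are 200 camera calls.

## Working session

There is one attempt and no reset: what is moved stays moved. The work goes in short steps, Python scripts to look and compute and a tool call to move; the robot and the scene stay as the last step left them, time stands still between calls to the robot, and variables do not carry over. Pictures are saved under pics/ and viewed, about 8 in all and at most 12, crops included, and the job is handed in when it is done.

Besides the shell and the picture viewer there is one more tool, called after "Emit:" as name(argument=value, ...), one argument or row to a line, values as JSON. arm_command: Moves the arm, as the interface text tells. Its arguments: {"type":"object","properties":{"deltas":{"type":"array","items":{"type":"array","items":{"type":"number"}}},"grip_force":{"type":"number"}},"required":["deltas"]}

```bash
mkdir -p pics; ls
python3 - <<'E'
from rig import robot
import cv2, numpy as np
np.set_printoptions(suppress=True,precision=4)
print(robot.observe(), robot.tcp_to_grasp)
for n in("top","scene"):
    c=robot.read_camera(n); cv2.imwrite(f"pics/{n}0.png",c["img"])
    print({k:v for k,v in c.items() if k!="img"})
E
```

```text
pics
{'clock': 0.0, 'joint_positions': array([-1.1585,  0.6159, -0.0127,  1.4249,  0.0081,  1.1034, -0.0404]), 'qvel': array([-0.0005, -0.0009,  0.0009, -0.0014, -0.0001,  0.0006,  0.0001]), 'tau': array([  0.    , -45.894 ,   0.209 , -16.5743,  -0.0611,   0.0207,
         0.0002]), 'eef_pos': array([275.802, 587.713, 217.496]), 'ee_rot': array([-3.139 , -0.    ,  2.7028]), 'force': array([-0.5218, -0.3626, -0.3879]), 'torque': array([ 0.0426,  0.0202, -0.0122]), 'opening': 1.0019106825026658} 18.8
{'vfov': 47.209136761375795, 'cx': 322.20400673088136, 'cy': 197.5665613875858, 'origin': array([ 557.7474,  -19.8506, 1261.0142]), 'attitude': array([ 0.0526,  0.0109, -1.5604])}
{'vfov': 48.54481087364666, 'cx': 317.73402959689747, 'cy': 190.53654000997838, 'origin': array([1020.3942, -452.4465,  788.7521]), 'attitude': array([ 0.7053, -0.001 ,  0.7596])}
```

View pics/top0.png

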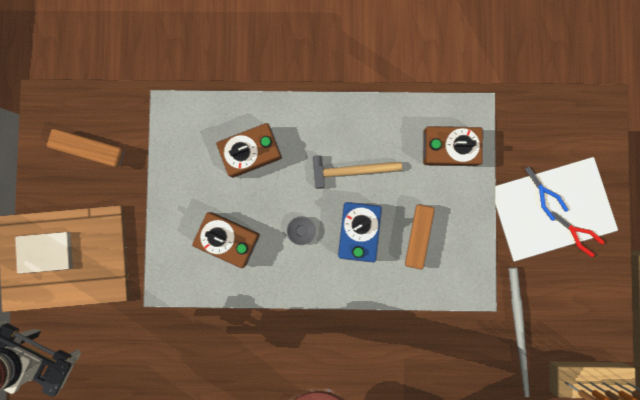

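View pics/scene0.png

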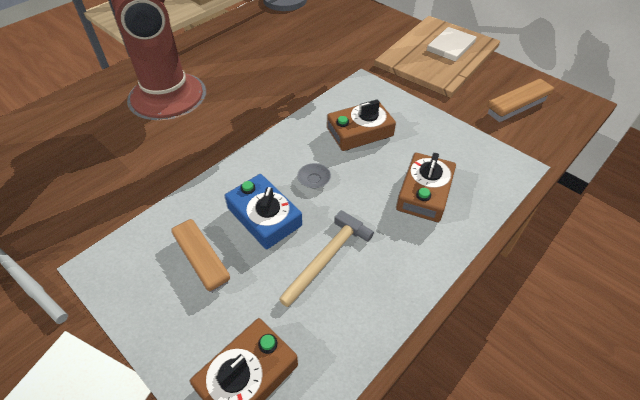

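The top view shows four timer-shaped things: brown at (249,150), (226,240) and (453,145), and a blue one at (360,232) with its button at (358,252) and knob at (362,225). The blue one is the one meant. The dish is at (302,230) and the brush at (420,237), so both flank it. The scene view agrees, with the blue timer at (263,210).

```bash
cat > h.py <<'E'
import cv2, numpy as np
from scipy.spatial.transform import Rotation as R
from rig import robot
np.set_printoptions(suppress=True,precision=3)
def cast(c,px,z):
    "pixels -> world points on plane z"
    px=np.atleast_2d(np.asarray(px,float)); f=c["img"].shape[0]/2/np.tan(np.radians(c["vfov"])/2)
    d=np.c_[(px[:,0]-c["cx"])/f,-(px[:,1]-c["cy"])/f,-np.ones(len(px))]
    d=R.from_euler("xyz",c["attitude"]).apply(d); o=np.array(c["origin"])
    return o+d*((z-o[2])/d[:,2])[:,None]
def mask(img,name,roi=None):
    h,s,v=cv2.split(cv2.cvtColor(img,cv2.COLOR_BGR2HSV))
    m={"green":(h>45)&(h<85)&(s>110)&(v>50),"blue":(h>98)&(h<125)&(s>120),
       "red":((h<8)|(h>172))&(s>130)&(v>120),"white":(s<45)&(v>190),"black":(v<60)}[name]
    m=m.astype(np.uint8)*255
    if roi: z=np.zeros_like(m); x0,y0,x1,y1=roi; z[y0:y1,x0:x1]=m[y0:y1,x0:x1]; m=z
    return m
def cen(m): 
    y,x=np.nonzero(m); return np.array([x.mean(),y.mean()]),len(x)
E
python3 - <<'E'
from h import *
for n,roi in(("top",(330,195,390,268)),("scene",(220,170,305,250))):
    c=robot.read_camera(n); i=c["img"]
    g,k=cen(mask(i,"green",roi)); r,k2=cen(mask(i,"red",roi))
    w=mask(i,"white",roi); hull=cv2.convexHull(cv2.findNonZero(w)); (e,ax,an)=cv2.fitEllipse(hull)
    print(n,"green",g,k,cast(c,g,71),"red",r,k2,cast(c,r,61),"dial",e,ax,cast(c,e,61))
    x0,y0,x1,y1=roi; cv2.imwrite(f"pics/{n}1.png",cv2.resize(i[y0:y1,x0:x1],None,fx=7,fy=7,interpolation=cv2.INTER_CUBIC))
    if n=="top":
        b=cv2.convexHull(cv2.findNonZero(mask(i,"blue",roi))); rr=cv2.minAreaRect(b); print(rr,cast(c,cv2.boxPoints(rr),59))
a,b=[cv2.imread(f"pics/{n}1.png") for n in("top","scene")]
h=min(a.shape[0],b.shape[0]); o=np.hstack([a[:h],b[:h]]); cv2.imwrite("pics/crop1.png",cv2.resize(o,None,fx=.75,fy=.75));
E
```

```text
top green [357.701 251.831] 77 [[480.621 -99.443  71.   ]] red [348.75  216.875] 8 [[570.795 -76.122  61.   ]] dial (360.642578125, 224.2472381591797) (33.065673828125, 33.58827590942383) [[ 551.849 -107.346   61.   ]]
((359.42681884765625, 231.6585235595703), (37.21542739868164, 55.98878860473633), 6.340191841125488) [[ 464.728  -48.523   59.   ]
 [ 610.315  -63.517   59.   ]
 [ 600.482 -160.604   59.   ]
 [ 455.151 -145.03    59.   ]]
scene green [247.484 185.731] 93 [[ 481.633 -102.912   71.   ]] red [284.462 203.923] 13 [[569.049 -77.659  61.   ]] dial (268.95416259765625, 202.82574462890625) (85.296142578125, 118.80238342285156) [[543.258 -98.109  61.   ]]
```

View pics/crop1.png

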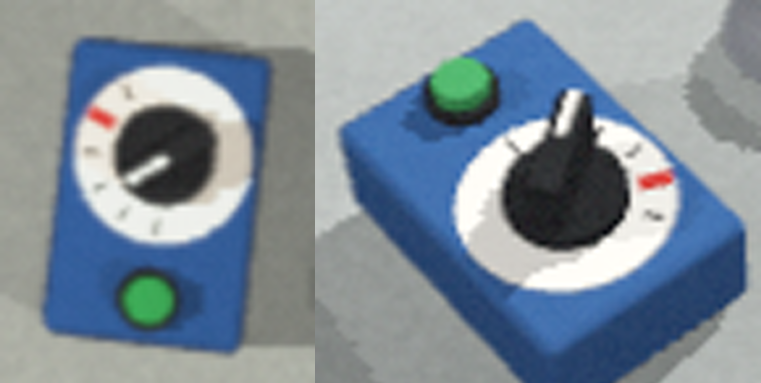

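Blue is confirmed: the knob axis is near (552,-107), the heading is about -6.3°, and the red direction of about 59° fits the 65.4° listed in the timer's frame. The white stripe points at about 122° in the world, so the knob is at roughly 0.9 rad. I'm moving over it.

Emit:
arm_command(
  deltas=[
    [-22,-21,0,0,50],
    [-45,-43,0,0,50],
    [-70,-66,0,0,50],
    [-95,-90,0,0,50],
    [-120,-113,0,0,50],
    [-145,-136,0,0,50],
    [-165,-155,0,0,50],
    [-182,-171,0,0,50],
  ],
)

```text
clock: 0.87
eef_pos: [369.2, 353.5, 218.7]
ee_rot: [-3.141, 0.001, 2.701]
force: [0.1, -0.1, 0.7]
opening: 0.546
```

Emit:
arm_command(
  deltas=[
    [-22,-21,0,0,50],
    [-45,-43,0,0,50],
    [-70,-66,0,0,50],
    [-95,-90,0,0,50],
    [-120,-113,0,0,50],
    [-145,-136,0,0,50],
    [-165,-155,0,0,50],
    [-182,-171,0,0,50],
  ],
)

```text
clock: 1.53
eef_pos: [461.0, 121.4, 218.7]
ee_rot: [-3.141, 0.001, 2.7]
force: [-0.1, 0.6, -0.0]
opening: 0.539
```

Emit:
arm_command(
  deltas=[
    [-25,-23,0,3,50],
    [-50,-46,0,8,50],
    [-75,-69,0,13,50],
    [-100,-93,0,19,50],
    [-125,-117,0,25,50],
    [-150,-141,0,30,50],
    [-170,-160,0,33,50],
    [-181,-170,0,33,50],
  ],
)

```text
clock: 2.2
eef_pos: [552.4, -111.1, 218.6]
ee_rot: [-3.14, 0.003, 2.121]
force: [-0.2, 0.4, -0.0]
opening: 0.534
```

Run:
```python
from h import *
s=robot.observe(); print(s["eef_pos"],s["ee_rot"],s["joint_positions"])
c=robot.read_camera("wrist"); print({k:v for k,v in c.items() if k!="img"}); cv2.imwrite("pics/w1.png",c["img"])
for n in("green","red"):
    p,k=cen(mask(c["img"],n)); print(n,p,k,cast(c,p,71 if n=="green" else 61))
```

```text
[ 552.412 -111.136  218.59 ] [-3.14   0.003  2.121] [-0.006  0.487  0.252  1.687 -0.137  0.984  0.844]
{'vfov': 66.8147170471218, 'cx': 319.2432460082766, 'cy': 201.93862867581018, 'origin': array([513.866, -46.551, 384.195]), 'attitude': array([-0.274,  0.   ,  0.55 ])}
green [326.582 135.569] 510 [[529.659 -58.329  71.   ]]
red [349.552 170.241] 58 [[570.498 -76.777  61.   ]]
```

View pics/w1.png

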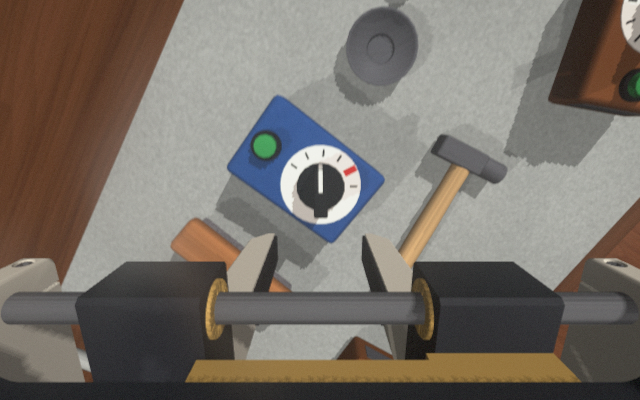

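The wrist view shows the bar upright at column 320, with its white stripe at rows 165–192 and nearly aligned with the fingers. The button is at (264,146) and the red mark at (350,170).

Run:
```python
from h import *
c=robot.read_camera("wrist"); i=c["img"]
g,_=cen(mask(i,"green",(240,120,290,170))); r,_=cen(mask(i,"red",(335,155,365,185)))
G=cast(c,g,71)[0]; Rd=cast(c,r,61)[0]
w=mask(i,"white",(270,130,375,240)); 
n,l,st,ce=cv2.connectedComponentsWithStats(w); print(st[1:],ce[1:])
b=mask(i,"black",(280,150,360,225)); nb,lb,sb,cb=cv2.connectedComponentsWithStats(b)
hull=cv2.convexHull(cv2.findNonZero(w)); e=cv2.fitEllipse(hull); D=cast(c,e[0],61)[0]
print("G",G,"red",Rd,"dial",D,e, "dist G-D",np.hypot(*(D-G)[:2]),"heading",np.degrees(np.arctan2(*(D-G)[1::-1])),"red ang",np.degrees(np.arctan2(*(Rd-D)[1::-1])))
k=np.argsort(st[1:,4])[::-1]+1
for j in k[:3]:
    y,x=np.nonzero(l==j)
    if len(x)<150 and len(x)>15:
        vx,vy,x0,y0=cv2.fitLine(np.c_[x,y].astype(np.float32),cv2.DIST_L2,0,.01,.01).ravel()
        P=cast(c,[[x0,y0],[x0+10*vx,y0+10*vy],[x.mean(),y.min()],[x.mean(),y.max()]],98.5); print("stripe",P,np.degrees(np.arctan2(*(P[1]-P[0])[1::-1])))
```

```text
[[ 281  142   80   79 2748]
 [ 320  162    3    3    6]
 [ 319  167    4   22   77]] [[320.099 178.422]
 [320.667 163.333]
 [320.714 176.714]]
G [480.407 -98.447  71.   ] red [570.061 -75.312  61.   ] dial [ 550.856 -104.704   61.   ] ((320.8787536621094, 180.74908447265625), (78.48217010498047, 80.47997283935547), 99.88131713867188) dist G-D 70.72615710220045 heading -5.0758484620183975 red ang 56.838384199117904
stripe [[ 544.412  -94.86    98.5  ]
 [ 549.826 -103.024   98.5  ]
 [ 539.518  -86.897   98.5  ]
 [ 550.209 -104.289   98.5  ]] -56.45425352034862
```

Emit:
arm_command(
  deltas=[
    [3,1,15,-1.5,50],
    [5.3,2,35,-1.5,50],
    [5.3,2,60,-1.5,50],
    [5.3,2,85,-1.5,50],
    [5.3,2,108,-1.5,50],
    [5.3,2,122,-1.5,50],
    [5.3,2,131,-1.5,50],
    [5.3,2,134,-1.5,50],
  ],
)

```text
clock: 2.97
eef_pos: [549.8, -98.5, 83.3]
ee_rot: [-3.14, -0.004, 2.157]
force: [-0.3, -1.0, 0.2]
opening: 0.537
```

Run:
```python
from h import *
s=robot.observe(); print(s["eef_pos"],s["ee_rot"],s["force"])
o=[]
for n,r in(("wrist",(200,100,440,400)),("scene",(200,120,360,260))):
    i=robot.read_camera(n)["img"]; x0,y0,x1,y1=r; k=i[y0:y1,x0:x1]; o.append(cv2.resize(k,None,fx=450/k.shape[0],fy=450/k.shape[0],interpolation=cv2.INTER_CUBIC)[:,:400])
cv2.imwrite("pics/c2.png",np.hstack(o))
```

```text
[549.827 -98.455  83.301] [-3.14  -0.004  2.157] [-0.262 -0.996  0.217]
```

View pics/c2.png

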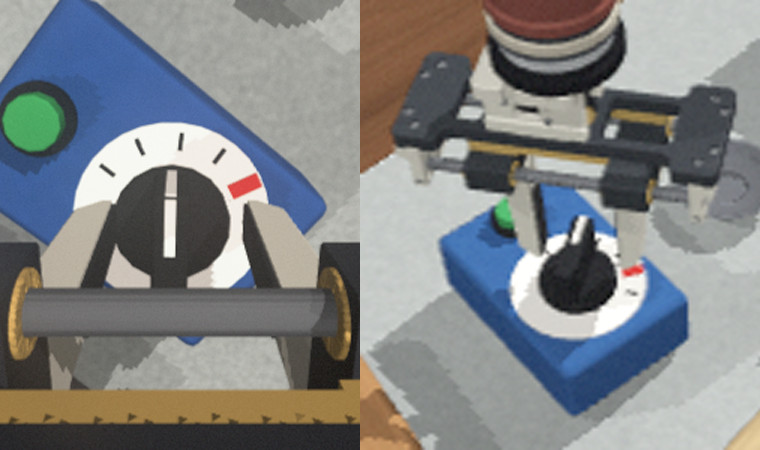

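Emit:
arm_command(
  deltas=[
    [-2,-1,0,0,50],
    [-3.7,-1.7,0,0,50],
    [-3.7,-1.7,0,0,50],
    [-3.7,-1.7,0,0,50],
    [-3.7,-1.7,0,0,50],
    [-3.7,-1.7,0,0,50],
    [-3.7,-1.7,0,0,50],
    [-3.7,-1.7,0,0,50],
  ],
)

```text
clock: 3.73
eef_pos: [551.5, -105.0, 84.7]
ee_rot: [-3.142, -0.0, 2.153]
force: [-0.2, -0.3, -0.4]
opening: 0.536
```

Run:
```python
from h import *
s=robot.observe(); print(s["eef_pos"],s["ee_rot"],s["force"],s["joint_positions"])
c=robot.read_camera("wrist"); i=c["img"]
w=mask(i,"white",(240,175,385,290)); n,l,st,ce=cv2.connectedComponentsWithStats(w)
for j in range(1,n):
    if st[j,4]<12: continue
    print(st[j],ce[j])
    if st[j,2]<20:
        y,x=np.nonzero(l==j); vx,vy,x0,y0=cv2.fitLine(np.c_[x,y].astype(np.float32),cv2.DIST_L2,0,.01,.01).ravel()
        P=cast(c,[[x0,y0],[x0+10*vx,y0+10*vy]],98.5); print(P,np.degrees(np.arctan2(*(P[1]-P[0])[1::-1])))
g,_=cen(mask(i,"green",(190,130,270,220))); r,_=cen(mask(i,"red",(340,200,385,250)))
print("G",cast(c,g,71),"R",cast(c,r,61))
c=robot.read_camera("scene");g,_=cen(mask(c["img"],"green",(220,170,305,250)));print(cast(c,g,71))
```

```text
[ 551.489 -105.035   84.674] [-3.142 -0.     2.153] [-0.236 -0.293 -0.385] [ 0.027  0.652  0.192  1.833 -0.187  0.674  0.909]
[ 252  175  133  115 5002] [321.236 215.012]
[314 204   7  15  90] [317.367 211.267]
[[536.317 -82.24   98.5  ]
 [533.341 -77.682  98.5  ]] 123.14109105274407
[313 221   8  39 269] [316.974 239.717]
[[544.941 -95.778  98.5  ]
 [541.812 -90.966  98.5  ]] 123.03128211297927
[274 249  29  41 563] [287.844 274.446]
G [[480.449 -98.283  71.   ]] R [[569.831 -75.764  61.   ]]
[[ 476.898 -111.825   71.   ]]
```

The TCP is within 0.5 mm and 0.3° of the bar. I'm descending and then closing.

Emit:
arm_command(
  deltas=[
    [0,0,3,0,50],
    [0,0,7,0,50],
    [0,0,11,0,50],
    [0,0,13,0,50],
    [0,0,13,0,50],
    [0,0,13,0,50],
    [0,0,13,0,50],
    [0,0,13,0,50],
  ],
)

```text
clock: 4.5
eef_pos: [551.7, -105.2, 71.8]
ee_rot: [3.141, 0.0, 2.153]
force: [0.3, -0.2, 0.8]
opening: 0.535
```

Emit:
arm_command(
  deltas=[
    [0,0,0,0,40],
    [0,0,0,0,30],
    [0,0,0,0,24],
    [0,0,0,0,18],
    [0,0,0,0,14],
    [0,0,0,0,8],
    [0,0,0,0,4],
    [0,0,0,0,4],
  ],
  grip_force=50,
)

```text
clock: 5.17
eef_pos: [550.8, -105.6, 71.6]
ee_rot: [-3.14, -0.0, 2.152]
force: [-2.0, -0.5, 1.9]
opening: 0.148
```

Gripped: the opening is about 14 mm. Now I'm pressing down gradually.

Emit:
arm_command(
  deltas=[
    [0,0,0.5,0,4],
    [0,0,1,0,4],
    [0,0,1,0,4],
    [0,0,1,0,4],
    [0,0,1,0,4],
    [0,0,1,0,4],
    [0,0,1,0,4],
    [0,0,1,0,4],
  ],
)

```text
clock: 5.83
eef_pos: [550.8, -105.6, 71.6]
ee_rot: [-3.141, -0.0, 2.152]
force: [-3.6, -0.8, 7.9]
opening: 0.146
```

Emit:
arm_command(
  deltas=[
    [0,-0.3,0.3,0,4],
    [0,-0.6,0.6,0,4],
    [0,-0.8,0.9,0,4],
    [0,-0.8,1.1,0,4],
    [0,-0.8,1.1,0,4],
    [0,-0.8,1.1,0,4],
    [0,-0.8,1.1,0,4],
    [0,-0.8,1.1,0,4],
  ],
)

```text
clock: 6.5
eef_pos: [550.8, -105.6, 71.6]
ee_rot: [3.141, -0.0, 2.153]
force: [-4.6, 0.9, 12.8]
opening: 0.149
```

Emit:
arm_command(
  deltas=[
    [0.2,-0.2,0.1,0,4],
    [0.4,-0.5,0.2,0,4],
    [0.5,-0.8,0.3,1,4],
    [0.5,-0.8,0.3,2,4],
    [0.5,-0.8,0.3,3,4],
    [0.5,-0.8,0.3,4,4],
    [0.5,-0.8,0.3,5,4],
    [0.5,-0.8,0.3,6,4],
  ],
)

```text
clock: 7.17
eef_pos: [551.0, -105.5, 71.5]
ee_rot: [3.139, 0.001, 2.05]
force: [-3.6, -0.1, 13.1]
opening: 0.149
```

```bash
python3 -c "
from h import *
s=robot.observe();print(s['force'],s['torque'],s['eef_pos'],s['ee_rot'])"
```

```text
[-3.626 -0.062 13.091] [-0.043  0.875  0.341] [ 550.955 -105.539   71.544] [3.139 0.001 2.05 ]
```

Emit:
arm_command(
  deltas=[
    [0,0,0.2,2,4],
    [0,0,0.2,4,4],
    [0,0,0.2,6,4],
    [0,0,0.2,8,4],
    [0,0,0.2,10,4],
    [0,0,0.2,12,4],
    [0,0,0.2,13,4],
    [0,0,0.2,14,4],
  ],
)

```text
clock: 7.83
eef_pos: [551.4, -105.4, 71.5]
ee_rot: [3.138, 0.001, 1.806]
force: [-2.9, 0.6, 14.6]
opening: 0.147
```

```bash
cat > chk.py <<'E'
from h import *
import sys
s=robot.observe();print(s['force'],s['torque'],s['eef_pos'],s['ee_rot'])
c=robot.read_camera("wrist"); i=c["img"]
o=cv2.inRange(mask(i,"green",(60,60,500,300)),255,255); n,l,st,ce=cv2.connectedComponentsWithStats(o); j=1+st[1:,4].argmax(); print("G",cast(c,ce[j],71),st[j])
n,l,st,ce=cv2.connectedComponentsWithStats(mask(i,"red",(60,60,500,300)))
if n>1: j=1+st[1:,4].argmax(); print("R",cast(c,ce[j],61),st[j])
cv2.imwrite("pics/%s.png"%sys.argv[1],i)
E
python3 chk.py t1
```

```text
[-2.883  0.613 14.571] [0.079 0.829 0.367] [ 551.447 -105.371   71.543] [3.138 0.001 1.806]
G [[481.367 -98.139  71.   ]] [ 181  191   44   42 1373]
R [[570.052 -75.306  61.   ]] [349 193  23  22 231]
```

The timer is holding still and the knob is turning. I'm continuing.

Emit:
arm_command(
  deltas=[
    [0,0,0,2,4],
    [0,0,0,5,4],
    [0,0,0,8,4],
    [0,0,0,11,4],
    [0,0,0,14,4],
    [0,0,0,17,4],
    [0,0,0,19,4],
    [0,0,0,20,4],
  ],
)

```text
clock: 8.55
eef_pos: [552.2, -105.3, 71.5]
ee_rot: [3.137, -0.0, 1.457]
force: [-0.9, 0.3, 13.2]
opening: 0.144
```

```bash
python3 chk.py t2
```

```text
[-0.872  0.328 13.209] [0.155 0.636 0.293] [ 552.173 -105.327   71.529] [ 3.137 -0.     1.457]
G [[482.342 -96.241  71.   ]] [ 180  230   41   35 1056]
R [[570.283 -75.151  61.   ]] [334 181  19  24 239]
```

Emit:
arm_command(
  deltas=[
    [0,0,0.1,2,4],
    [0,0,0.2,5,4],
    [0,0,0.2,8,4],
    [0,0,0.2,11,4],
    [0,0,0.2,14,4],
    [0,0,0.2,17,4],
    [0,0,0.2,20,4],
    [0,0,0.2,21,4],
  ],
)

```text
clock: 9.27
eef_pos: [552.9, -105.6, 71.5]
ee_rot: [3.136, -0.002, 1.09]
force: [-0.2, 0.6, 13.4]
opening: 0.149
```

```bash
python3 chk.py t3
```

```text
[-0.167  0.62  13.4  ] [0.183 0.464 0.38 ] [ 552.925 -105.552   71.534] [ 3.136 -0.002  1.09 ]Traceback (most recent call last):
  File "chk.py", line 5, in <module>
    o=cv2.inRange(mask(i,"green",(60,60,500,300)),255,255); n,l,st,ce=cv2.connectedComponentsWithStats(o); j=1+st[1:,4].argmax(); print("G",cast(c,ce[j],71),st[j])
                                                                                                               ~~~~~~~~~~~~~~~^^
ValueError: attempt to get argmax of an empty sequence
```

Emit:
arm_command(
  deltas=[
    [0,0,0,1,4],
    [0,0,0,2,4],
    [0,0,0,3,4],
    [0,0,0,3,4],
    [0,0,0,3,4],
    [0,0,0,3,4],
    [0,0,0,3,4],
    [0,0,0,3,4],
  ],
)

```text
clock: 9.98
eef_pos: [553.0, -105.6, 71.6]
ee_rot: [3.136, -0.003, 1.039]
force: [0.1, 0.8, 13.3]
opening: 0.143
```

Run:
```python
from h import *
s=robot.observe();print(s['force'],s['torque'],s['eef_pos'],s['ee_rot'])
o=[]
for n,r in(("wrist",(180,130,460,330)),("scene",(200,130,340,260))):
    c=robot.read_camera(n); i=c["img"]
    x0,y0,x1,y1=r; k=i[y0:y1,x0:x1]; o.append(cv2.resize(k,None,fx=300/k.shape[0],fy=300/k.shape[0],interpolation=cv2.INTER_CUBIC))
    if n=="wrist": 
        r,_=cen(mask(i,"red",(200,100,440,280))); print("R",r,cast(c,r,61))
        w=mask(i,"white",(200,130,440,290)); m,l,st,ce=cv2.connectedComponentsWithStats(w)
        for j in range(1,m):
            if st[j,4]>15: print(st[j],ce[j],cast(c,ce[j],98.5)[0])
cv2.imwrite("pics/c3.png",np.hstack(o))
```

```text
[ 0.113  0.76  13.284] [0.117 0.392 0.323] [ 553.006 -105.601   71.562] [ 3.136 -0.003  1.039]
R [318.261 187.283] [[570.402 -74.905  61.   ]]
[ 250  175  139   86 5450] [319.572 215.205] [568.062 -79.81   98.5  ]
[316 210   8  17 105] [318.962 218.781] [566.89  -81.221  98.5  ]
[316 230   8  41 325] [319.498 249.815] [558.88  -95.348  98.5  ]
```

View pics/c3.png

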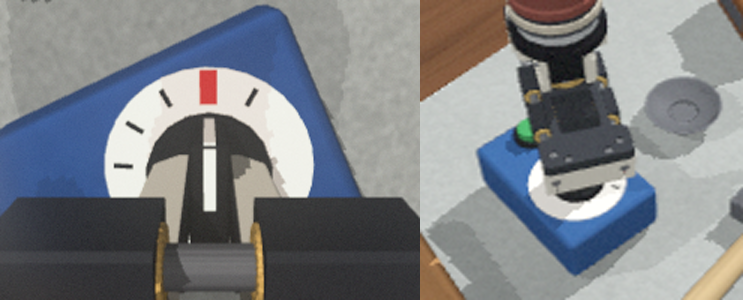

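The pointer is in line with the red mark: the stripe's direction is 60.4°, and stripe to mark is 60.6°. I'm unloading the torque, then the push, then opening.

Emit:
arm_command(
  deltas=[
    [0,0,0,-0.5,4],
    [0,0,0,-1,4],
    [0,0,0,-1,4],
    [0,0,0,-1,4],
    [0,0,0,-1,4],
    [0,0,0,-1,4],
    [0,0,0,-1,4],
    [0,0,0,-1,4],
  ],
)

```text
clock: 10.75
eef_pos: [553.0, -105.6, 71.6]
ee_rot: [3.135, -0.004, 1.053]
force: [-0.5, -0.4, 12.7]
opening: 0.146
```

```bash
python3 -c "
from h import *
s=robot.observe();print(s['force'],s['torque'],s['eef_pos'],s['ee_rot'])"
```

```text
[-0.53  -0.38  12.748] [ 0.228  0.389 -0.165] [ 553.023 -105.644   71.565] [ 3.135 -0.004  1.053]
```

Emit:
arm_command(
  deltas=[
    [0,0,-0.5,0.3,4],
    [0,0,-1,0.3,4],
    [0,0,-1.5,0.3,4],
    [0,0,-1.7,0.3,4],
    [0,0,-1.7,0.3,4],
    [0,0,-1.7,0.3,4],
    [0,0,-1.7,0.3,8],
    [0,0,-1.7,0.3,12],
  ],
)

```text
clock: 11.42
eef_pos: [552.9, -105.6, 71.6]
ee_rot: [3.136, -0.002, 1.049]
force: [4.1, -0.3, 5.8]
opening: 0.149
```

Emit:
arm_command(
  deltas=[
    [0,0,0,0,16],
    [0,0,0,0,20],
    [0,0,0,0,26],
    [0,0,0,0,32],
    [0,0,0,0,40],
    [0,0,0,0,45],
    [0,0,0,0,50],
    [0,0,0,0,50],
  ],
)

```text
clock: 12.08
eef_pos: [549.3, -105.5, 70.2]
ee_rot: [-3.14, 0.0, 1.048]
force: [0.2, 1.5, 0.5]
opening: 0.524
```

Emit:
arm_command(
  deltas=[
    [0,0,-3,0,50],
    [0,0,-9,0,50],
    [0,0,-18,0,50],
    [0,0,-30,0,50],
    [0,0,-42,0,50],
    [0,0,-52,0,50],
    [0,0,-58,0,50],
    [0,0,-60,0,50],
  ],
)

```text
clock: 12.75
eef_pos: [550.6, -105.8, 132.2]
ee_rot: [3.139, -0.001, 1.048]
force: [0.6, -0.2, -0.5]
opening: 0.537
```

Emit:
arm_command(
  deltas=[
    [-5,-11,0,0,30],
    [-10,-22,0,0,10],
    [-16,-36,0,0,0],
    [-21,-47,0,0,0],
    [-25,-56,0,0,0],
    [-28.3,-63,0,0,0],
    [-28.3,-63,0,0,0],
    [-28.3,-63,0,0,0],
  ],
)

```text
clock: 13.42
eef_pos: [481.3, -98.6, 130.6]
ee_rot: [3.141, -0.0, 1.048]
force: [1.1, 0.1, -0.2]
opening: 0.022
```

Emit:
arm_command(
  deltas=[
    [0,0,5,0,0],
    [0,0,15,0,0],
    [0,0,25,0,0],
    [0,0,32,0,0],
    [0,0,35,0,0],
    [0,0,35,0,0],
    [0,0,35,0,0],
    [0,0,35,0,0],
  ],
)

```text
clock: 14.08
eef_pos: [481.4, -98.8, 95.7]
ee_rot: [3.141, 0.0, 1.048]
force: [0.6, -0.0, -0.7]
opening: 0.003
```

Run:
```python
from h import *
s=robot.observe();print(s['force'],s['eef_pos'],s['ee_rot'])
o=[]
for n,r in(("wrist",(120,60,520,330)),("scene",(200,130,340,260))):
    c=robot.read_camera(n); i=c["img"]
    for col,z in(("green",71),("red",61)):
        n_,l,st,ce=cv2.connectedComponentsWithStats(mask(i,col,r))
        for j in range(1,n_): 
            if st[j,4]>20: print(n,col,st[j],ce[j],cast(c,ce[j],z)[0])
    x0,y0,x1,y1=r; k=i[y0:y1,x0:x1]; o.append(cv2.resize(k,None,fx=270/k.shape[0],fy=270/k.shape[0],interpolation=cv2.INTER_CUBIC))
cv2.imwrite("pics/c4.png",np.hstack(o))
```

```text
[ 0.57  -0.002 -0.703] [481.411 -98.817  95.694] [3.141 0.    1.048]
wrist green [302 216  34  21 458] [318.434 226.201] [483.656 -93.769  71.   ]
wrist red [414 124  12  22 220] [419.764 134.559] [570.014 -75.236  61.   ]
scene green [242 181  12  11  93] [247.398 185.957] [ 481.989 -103.459   71.   ]
```

View pics/c4.png

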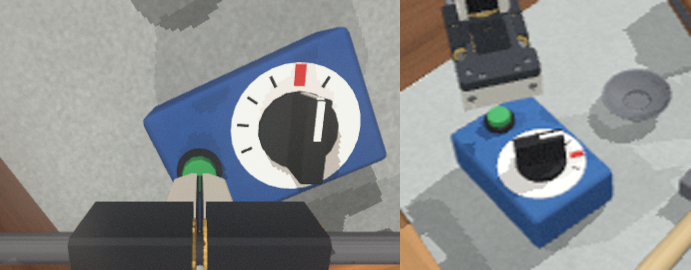

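The button is partly hidden under the tips, centred at about (318,226). The stripe runs from about (439,140) to (437,208) in the full frame. It seems offset from the red mark because of parallax, so I'll compute its direction.

Run:
```python
from h import *
c=robot.read_camera("wrist"); i=c["img"]
n,l,st,ce=cv2.connectedComponentsWithStats(mask(i,"white",(340,100,510,260)))
for j in range(1,n):
    if st[j,4]<15: continue
    y,x=np.nonzero(l==j); vx,vy,x0,y0=cv2.fitLine(np.c_[x,y].astype(np.float32),cv2.DIST_L2,0,.01,.01).ravel()
    P=cast(c,[[x0,y0],[x0+10*vx,y0+10*vy]],98.5); print(st[j],P[0],np.degrees(np.arctan2(*(P[1]-P[0])[1::-1]))%180)
w=mask(i,"white",(340,100,510,260)); h=cv2.convexHull(cv2.findNonZero(w)); e=cv2.fitEllipse(h); print("dial",cast(c,e[0],61))
```

```text
[ 351  123  129  126 6756] [546.673 -87.476  98.5  ] 175.93441401990728
[434 162  11  40 282] [559.09  -95.261  98.5  ] 59.65882731927116
dial [[ 544.585 -106.337   61.   ]]
```

The stripe is at 59.7° and the mark about 60–61°, so the knob is set. Now I'm pressing the button.

Emit:
arm_command(
  deltas=[
    [0,0,6,0,0],
    [0,0,14,0,0],
    [0,0,19,0,0],
    [0,0,22,0,0],
    [0,0,24,0,0],
    [0,0,25,0,0],
    [0,0,26,0,0],
    [0,0,26,0,0],
  ],
)

```text
clock: 14.9
eef_pos: [480.6, -98.4, 69.5]
ee_rot: [-3.14, -0.0, 1.048]
force: [-1.5, 0.5, 3.2]
opening: 0.006
```

Emit:
arm_command(
  deltas=[
    [0,0,0.5,0,0],
    [0,0,1,0,0],
    [0,0,1.5,0,0],
    [0,0,2,0,0],
    [0,0,2.5,0,0],
    [0,0,3,0,0],
    [0,0,3,0,0],
    [0,0,3,0,0],
  ],
)

```text
clock: 15.57
eef_pos: [480.6, -98.4, 67.2]
ee_rot: [-3.14, -0.001, 1.048]
force: [-4.0, 1.5, 10.3]
opening: 0.004
```

It has bottomed out (10 N, z 67.2). Now I'm letting go and checking.

Emit:
arm_command(
  deltas=[
    [0,0,-1,0,0],
    [0,0,-3,0,0],
    [0,0,-7,0,0],
    [0,0,-14,0,0],
    [0,0,-25,0,0],
    [0,0,-38,0,0],
    [0,0,-50,0,0],
    [0,0,-60,0,0],
  ],
)

```text
clock: 16.23
eef_pos: [482.6, -99.3, 127.9]
ee_rot: [3.138, -0.0, 1.048]
force: [1.6, -0.9, -0.0]
opening: 0.002
```

Emit:
arm_command(
  deltas=[
    [0,-20,-10,0,0],
    [0,-40,-25,0,0],
    [0,-55,-40,0,0],
    [0,-60,-50,0,0],
    [0,-60,-60,0,0],
    [0,-60,-60,0,0],
    [0,-60,-60,0,0],
    [0,-60,-60,0,0],
  ],
)

```text
clock: 16.9
eef_pos: [429.7, -68.9, 186.3]
ee_rot: [3.141, 0.0, 1.048]
force: [-0.1, 0.0, 0.9]
opening: 0.002
```

Run:
```python
from h import *
s=robot.observe();print(s['force'],s['eef_pos'])
o=[]
c=robot.read_camera("wrist"); i=c["img"]; cv2.imwrite("pics/w5.png",i)
for col,z in(("green",71),("red",61),("white",98.5)):
    n_,l,st,ce=cv2.connectedComponentsWithStats(mask(i,col,(250,50,560,320)))
    for j in range(1,n_):
        if st[j,4]>15:
            y,x=np.nonzero(l==j); vx,vy,x0,y0=cv2.fitLine(np.c_[x,y].astype(np.float32),cv2.DIST_L2,0,.01,.01).ravel()
            P=cast(c,[[x0,y0],[x0+10*vx,y0+10*vy]],z); print(col,st[j],P[0],np.degrees(np.arctan2(*(P[1]-P[0])[1::-1]))%180)
c=robot.read_camera("scene");i=c["img"];cv2.imwrite("pics/s5.png",i[130:260,200:340]);r=(220,170,305,250)
for n in("green","red"):
    p,k=cen(mask(i,n,r)); print("scene",n,p,k)
```

```text
[-0.144  0.031  0.851] [429.658 -68.894 186.326]
green [369 188  25  25 469] [480.639 -98.92   71.   ] 129.35385179216973
red [449 123   8  14  96] [570.005 -75.204  61.   ] 58.676937044526824
white [  250    50   135   228 17150] [432.896 -26.212  98.5  ] 68.6435133297703
white [394  50  23  15 159] [546.915   3.577  98.5  ] 168.35450625851684
white [ 484   50   76  215 6203] [ 604.986 -112.605   98.5  ] 83.6807391410164
white [ 403  121   91   91 3599] [541.019 -89.027  98.5  ] 4.439097493646926
white [500 195   5   6  18] [ 570.464 -140.648   98.5  ] 90.76018552965292
white [503 196  14  15  62] [ 575.863 -148.016   98.5  ] 8.985813502101479
white [545 266  10  13  37] [ 582.84  -229.253   98.5  ] 27.58377872363108
white [548 277  12  14  66] [ 582.103 -242.792   98.5  ] 88.72355369570592
scene green [247.351 185.926] 94
scene red [284.462 203.923] 13
```

View pics/w5.png

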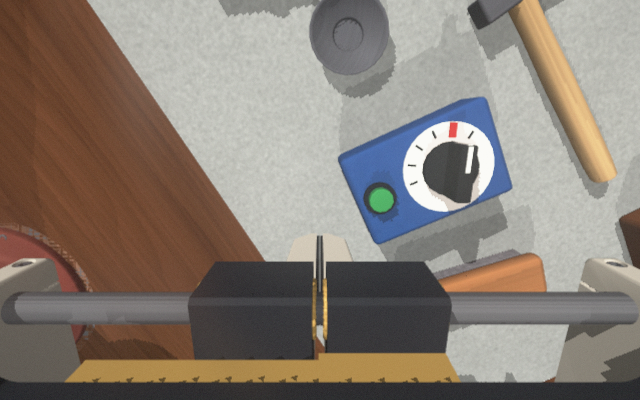

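The final wrist view shows the button up at (381,200), the stripe at (471,160) and the red mark at (453,130). Button and mark are both within 1 mm of where they started, and the arm is clear.

```bash
python3 -c "
from rig import robot
print(robot.sign_off())"
```

```text
the job is handed in; nothing more can be done
None
```

I wound the blue timer to the red mark, pressed its start button all the way down and let go. I then backed the arm clear and handed the job in at about 17 s on the robot's clock. No verdict was reported.

- **Knob:** I pinched the bar with a 50 N grip and turned it about 63° clockwise while pressing down with 13–14.6 N. After release, the pointer lay at 59.7° in the world. The red mark works out at 59–61° depending on the method, so the error is about 0.03 rad against the 0.12 allowed.
- **Button:** The press reached about 10 N with the fingertips at z 67.2 mm, against 67 mm for fully down. I inferred that it bottomed out from these numbers, because there is no direct reading of the button joint. It shows in its usual place after release.
- **Timer:** Its button and red mark are within about 1 mm of where they started, in both the wrist and scene views.
- **Brush, dish and hammer:** The arm did not go near them, but I did not measure their final positions.

**Checks that disagreed or failed:**
- One scene reading of the button was about 13 mm off because the gripper partly hid it. Later unobstructed ones agreed with the start.
- Two wrist readings, the button at the end of the turn and a dial centre near the button, were 5–7 mm off because the view was partly hidden or oblique.
- The last frame did not separate the pointer stripe from the dial. The 59.7° figure is therefore from just before the button press, after which the knob was not touched.

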